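# Nest the domed pail covers for storage

## Task

Nest the three domed pail covers into one inverted stack, mouths up: the medium one cupped inside the large one and the small one inside the medium one, each roughly centred and standing level with its knob flat on the floor of the cover below. The small cover now sits in the large one and has to come out first, for instance onto the cork mat; leave the large cover standing about where it is on the bench, set each cover down gently rather than dropping it, and leave the other things on the bench undisturbed.

Things in the scene. Friction and masses are not known exactly. Their poses are not given: they have to be found in the camera images.
- cover_large: Large aluminium domed cover, inverted: a bowl, mouth up, black knob (40 mm across, 16 tall) below as foot. Origin: centre of knob's flat face, lowest point; z: axis, knob to mouth. 190 mm across rim, 60 tall, 0.3 kg; shell 4 thick, flat inner floor 62 across, 21 above origin; rolled rim 8 thick radially, parallel to z over its top 14 mm. Loose, level on the bench at one of three places.
- cover_medium: Medium cover, same make, knob, floor height (21 mm above origin), rim thickness, origin and axes as the large. 150 mm across rim, 58 tall, inner floor 58 across, 0.15 to 0.25 kg. Starts on the sloping rest, knob flat on the board, so its mouth (z) leans 20 degrees to the rest's low front. Nested, its rim is 19 mm above the large one's rim. Pinch its rim, one finger inside, one outside.
- cover_small: Small cover, same make, knob, floor height (21 mm above origin), rim thickness, origin and axes as the large. 110 mm across rim, 56 tall, inner floor 54 across, 0.09 to 0.15 kg. Starts inside the large, its rim 17 mm above the large one's rim; nested in the medium, 19 mm above that rim. Pinch its rim, one finger inside, one outside.
- rest: Fixed plywood display rest: a 170 x 170 mm board sloping 20 degrees, low at its front (-x side, roughly facing the robot; 31 mm high there, 89 at the back), an 8 mm high cleat on it below the knob; the medium cover lies on it. Origin on the bench under the board's middle, whose top is 60 mm above the origin; z up.
- mat: Fixed cork mat, 170 x 170 x 3 mm, on the bench and free of things: room to set a cover aside. Origin at the centre of its underside; z up.
- jar_near: bystander: closed honey jar, 64 mm across, 85 mm tall, upright; origin at the centre of its underside
- jar_far: bystander: closed honey jar, 64 mm across, 85 mm tall, upright; origin at the centre of its underside
- hive_tool: bystander: flat steel hive tool lying on the bench, about 235 x 44 mm, long along its x, one bent end 26 mm high; origin at its middle, underside
- bee_brush: bystander: wooden-handled brush lying on the bench, long along its x
- queen_cage: bystander: small wooden queen cage, 90 x 40 x 23 mm, long along its x; origin at the centre of its underside
- tape_roll: bystander: cardboard roll core lying flat, 96 mm across, 45 mm tall; origin at the centre of its underside

How it is judged:
On the way, in this order (a step that is already met when the one before it is completed fails the run):
1. the small cover has been taken out of the large one (centres more than 130 mm apart) (horizontal distance between cover_small and cover_large above 0.13 m), for 0.1 s.
2. the medium cover sits inverted in the large one, knob on its floor (horizontal distance between cover_medium and cover_large below 0.014 m and z of cover_medium in the frame of cover_large between 0.017 and 0.024 m and angle between the z axis of cover_medium and the z axis of cover_large, either way round below 0.06 rad), for 0.2 s.
At the end, for the whole second after the job is handed in: Large cover level on the bench within 60 mm of its start; medium in it and small in the medium, mouths up, each origin 17 to 24 mm above the one below, centred within 14 mm, parallel within 0.06 rad (upright within 0.09); all at rest (all of step 2 and horizontal distance between cover_small and cover_medium below 0.014 m and z of cover_small in the frame of cover_medium between 0.017 and 0.024 m and angle between the z axis of cover_small and the z axis of cover_medium, either way round below 0.06 rad and height (world z) of cover_large below 0.006 m and angle between cover_large's own z axis and vertical below 0.06 rad and angle between each of cover_medium, cover_small's own z axis and vertical below 0.09 rad and distance of cover_large from where it was at the start of the episode below 0.06 m and linear speed of each of cover_small, cover_medium, cover_large below 0.02 m/s); the robot touches nothing.
It fails at once if the small cover is dropped (it falls free faster than 0.6 m/s, a fall of about 2 cm) (contact force between cover_small and anything else below 0.05 N and linear speed of cover_small above 0.6 m/s).
It fails at once if the medium cover is dropped (it falls free faster than 0.6 m/s, a fall of about 2 cm) (contact force between cover_medium and anything else below 0.05 N and linear speed of cover_medium above 0.6 m/s).
It fails at once if a bystander is pushed more than 30 mm or tipped over (distance of any of jar_near, jar_far, hive_tool, bee_brush, queen_cage, tape_roll from where it was at the start of the episode above 0.03 m or angle between any of jar_near, jar_far, tape_roll's own z axis and vertical above 0.4 rad).
It also fails if it takes over 69 s, if anything falls off the work surface, if the arm or the gripper's body presses on something with over 40 N, if the wrist force passes 120 N, or if a joint passes its speed limit or range.

## Robot

A 6-joint arm with a two-finger parallel gripper is mounted at the origin on the work surface. World frame = base frame: x ahead of the robot, y to its left, z up, the work surface at z = 0. Lengths are in m, angles in rad, forces in N, time in s.
With the tool pointing down it reaches from about 0.25 to 0.775 m from the base axis. Payload 4 kg.
Tool frame: the origin (TCP) lies between the finger pads; the fingertips stand 19 mm ahead of it and the grasp point (between the pads) is the TCP (robot.tcp_to_tips is the distance from the TCP to the fingertips, in m); z points along the fingers, y is the line along which they close (so a half turn about z gives the same grasp; the last joint's range is limited). The gripper opens to 94 mm and grips with 3 to 60 N. Pads are 16 mm wide; open, the fingers measure 119 mm over their backs; the gripper's body (75 mm by 177 mm) begins 78 mm behind the grasp point.
Start: joints at [1.239, 0.087, 1.371, -0, 1.684, -0.103], TCP at [0.125, 0.536, 0.225] pointing down, gripper open.
Joint ranges: [-3.1, 3.1], [-0.76, 2.03], [0.27, 2.55], [-1.08, 4.22], [0.17, 2.65], [-2.57, 2.57]. Speed limits (rad/s): [2.79, 2.79, 3.14, 3.14, 3.14, 3.14].

## Interface

Orientations are given as a unit quaternion [w, x, y, z].
In Python, from cell import sensors, vision, ticket, robot gives the robot as it stands.
- The arm moves only by the tool send_rows, never from a script. Its argument "targets" is a list that holds one entry, the list of rows, each a list of 7 numbers: the turn, a rotation vector about the world's x, y, z in degrees, then the shift along the world's x, y, z in mm, then the closure, from 0 (fully open) to 1 (shut). In form: [[[wx, wy, wz, x, y, z, claw], ...]]. A call has 1 to 10 rows; each row is the pose to reach, as a shift and turn from the pose commanded when the call began; what a row does not reach only later rows make up. A row lasts 1/8 s, in which the tool goes at most 62.5 mm and 10.7 degrees, less where a joint would pass 70% of its speed; a pose out of reach is approached as far as the arm can. A call with a gripper value outside its range is refused whole. The fingers move at their own pace and stop on an object; "force" is the grip in N (left out, the last holds). Time passes only in rows, so rows that repeat a pose let the fingers close. It gives the time, the measured TCP pose, the force, the opening and the grip force at its end, in the units of the state.
- sensors.get_state(): the state, without advancing time (a new reading comes with each control period).
- vision.read_camera(name): name is "side" or "top"; returns (picture, depth): 480x640x3 uint8, red, green, blue; 480x640 float32, m along the optical axis (not along the pixel's ray), 0 where there is no reading.
- vision.camera_info(name): a dict with "fx", "fy", "cx", "cy" (pixels), "dist" ([k1, k2, p1, p2, k3] as OpenCV has them; the pictures are not rectified), "R" (3x3) and "t" (3): a world point X has camera coordinates R X + t. Camera axes: x right, y down, z forward; pixel columns grow to the right and rows downward; lengths in m; the calibration is good to about 2 mm. A picture is of the moment at which its call begins. camera_info takes no time and is no camera call.
- ticket.finish_job(): hands the job in; it is judged then, once.
The state is a dict: "time_s": time; "qpos": joint angles; "dq": joint speeds; "joint_efforts": joint torques, N m; "tcp_pos": TCP position; "ee_rot": TCP orientation; "wrist_force": force on the tool from outside, world axes, zero at the start; "moment": the same for the moment, N m; "grip_width": opening from 0.0 (shut) to 1.0 (fully open); "gripper_force": force on a finger pad.
Only numpy, scipy, OpenCV 4.12 (cv2) and the standard library are available. Lean on these libraries where they do the work, as an engineer would, in place of code of your own. Each camera call takes 0.05 s, during which the arm holds its last target. There are 200 camera calls.

## Working session

There is one attempt and no reset: what is moved stays moved. The work goes in short steps, Python scripts to look and compute and a tool call to move; the robot and the scene stay as the last step left them, time stands still between calls to the robot, and variables do not carry over. Pictures are saved under pics/ and viewed, at most 10 in all, crops included, and the job is handed in when it is done.

Besides the shell and the picture viewer there is one more tool, called as a command line: name --argument value ..., lists and objects as JSON in quotes. send_rows: Moves the arm, as the interface text tells. Its arguments: {"type":"object","properties":{"targets":{"type":"array"},"force":{"type":"number"}},"required":["targets"]}

```bash
ls; mkdir -p pics; python3 - <<'E'
from cell import sensors, vision
import cv2,numpy as np
s=sensors.get_state(); print(s)
for n in("top","side"):
    p,d=vision.read_camera(n); cv2.imwrite(f"pics/{n}0.png",p[:,:,::-1]); np.savez(f"{n}0.npz",p=p,d=d)
    print(n,vision.camera_info(n))
E
```

```text
pics
{'time_s': 0.0, 'qpos': array([ 1.23892907e+00,  8.79324022e-02,  1.37223416e+00, -7.35739554e-06,
        1.68359665e+00, -1.03098078e-01]), 'dq': array([ 4.77222949e-04,  1.00322707e-04, -2.08481860e-03, -1.45762166e-03,
        8.24384554e-04,  1.53995927e-05]), 'joint_efforts': array([-2.85462772e-05, -3.40187395e+01, -3.02429008e+01,  7.18147564e-02,
        3.31454678e-02, -1.85597191e-04]), 'tcp_pos': array([0.12456911, 0.53518984, 0.22332668]), 'ee_rot': array([-2.30603720e-04,  1.14135661e-01,  9.93464581e-01, -1.06050380e-03]), 'wrist_force': array([-0.24586218, -0.69775443,  0.04298242]), 'moment': array([-0.01404349,  0.04089117,  0.01205195]), 'gripper_force': 0.0, 'grip_width': 1.0010863218036465}
top {'fx': 490.1685841097847, 'fy': 490.1685841097847, 'cx': 326.4357108846461, 'cy': 237.8108717781171, 'dist': array([-0.01862771,  0.        ,  0.        ,  0.        ,  0.        ]), 'R': array([[-0.00282228, -0.9995631 ,  0.02942198],
       [-0.99828407,  0.00109535, -0.05854676],
       [ 0.05848896, -0.02953673, -0.997851  ]]), 't': array([-0.00511865,  0.56404277,  1.09648452])}
side {'fx': 445.0752308653398, 'fy': 445.0752308653398, 'cx': 317.6538714700132, 'cy': 236.44012423706818, 'dist': array([-0.05760342,  0.        ,  0.        ,  0.        ,  0.        ]), 'R': array([[ 0.81616129, -0.57776416, -0.00832615],
       [-0.35969562, -0.49673063, -0.78985932],
       [ 0.45221655,  0.64764748, -0.61323155]]), 't': array([-0.47337506,  0.27052242,  0.69466424])}
```

View pics/top0.png

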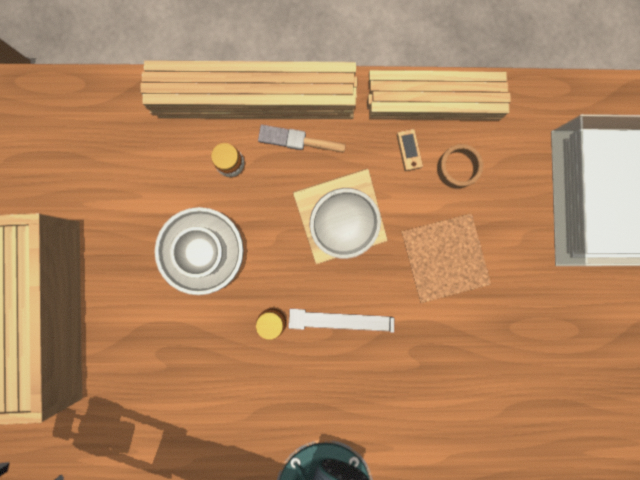

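View pics/side0.png

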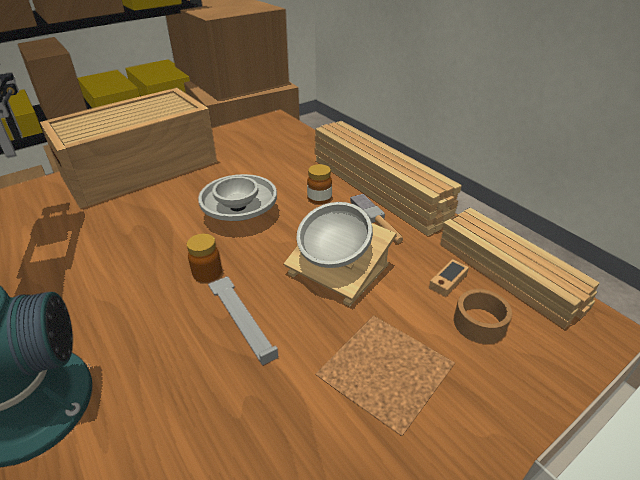

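Top view: the large cover with the small one inside is at (199,251), the medium cover on the rest at (345,222), the mat at (446,258). The jars are at (226,158) and (270,324), the hive tool at (342,321), and the queen cage and tape roll are right of the rest.

```bash
cat > h.py <<'E'
import cv2,numpy as np
from scipy.optimize import least_squares
from cell import vision
def cloud(n,d):
    c=vision.camera_info(n); K=np.array([[c['fx'],0,c['cx']],[0,c['fy'],c['cy']],[0,0,1]])
    v,u=np.mgrid[:480,:640]; uv=np.stack([u,v],-1).reshape(-1,1,2).astype(np.float32)
    xy=cv2.undistortPoints(uv,K,c['dist']).reshape(480,640,2)
    P=np.dstack([xy,np.ones((480,640))])*d[...,None]
    return (P-c['t'])@c['R']
def ray(n,uv,z):
    c=vision.camera_info(n); K=np.array([[c['fx'],0,c['cx']],[0,c['fy'],c['cy']],[0,0,1]])
    xy=cv2.undistortPoints(np.float32(uv).reshape(-1,1,2),K,c['dist']).reshape(-1,2)
    D=np.c_[xy,np.ones(len(xy))]@c['R']; C=-c['R'].T@c['t']
    return C+D*((z-C[2])/D[:,2])[:,None]
def circ(P,r=None):
    c0=P[:,:2].mean(0)
    f=lambda q: np.hypot(*(P[:,:2]-q[:2]).T)-q[2]
    return least_squares(f,[*c0,.07],loss='soft_l1',f_scale=.002).x
E
python3 - <<'E'
from h import *
for n in("top","side"):
    a=np.load(n+"0.npz"); W=cloud(n,a['d']); p=a['p']
    sat=cv2.cvtColor(p,cv2.COLOR_RGB2HSV)[...,1]; g=(sat<60)&(a['d']>0)
    g3=g
    L0=ray("top",[[199,251]],.06)[0]; M0=ray("top",[[345,222]],.11)[0]
    near=lambda c,r: np.hypot(W[...,0]-c[0],W[...,1]-c[1])<r
    m=g&near(L0,.11)
    z=W[...,2]; 
    for nm,lo,hi,rr in(("L",.053,.068,(.08,.11)),("S",.070,.085,(0,.07))):
        dd=np.hypot(W[...,0]-L0[0],W[...,1]-L0[1])
        P=W[m&(z>lo)&(z<hi)&(dd>rr[0])&(dd<rr[1])]; print(n,nm,len(P),circ(P).round(4),np.median(P[:,2]).round(4), (P[:,:2].min(0)+P[:,:2].max(0))/2)
    M=W[g&near(M0,.10)&(z>.07)]
    # rim plane: iterate on points highest along tilted axis
    ax=np.array([-np.sin(.349),0,np.cos(.349)])
    for i in range(6):
        h=M@ax; R=M[h>np.percentile(h,99)-.007]
        cc=R.mean(0); ax=np.linalg.svd(R-cc)[2][2]; ax*=np.sign(ax[2])
    e1=np.cross([0,1,0],ax); e1/=np.linalg.norm(e1); e2=np.cross(ax,e1)
    q=circ((R-cc)@np.c_[e1,e2]); C=cc+q[0]*e1+q[1]*e2
    print(n,"M",len(R),"rim c",C.round(4),"r",q[2].round(4),"ax",ax.round(3),np.degrees(np.arccos(ax[2])),"yaw",np.degrees(np.arctan2(-ax[1],-ax[0])),"knob",(C-.058*ax).round(4))
print("top objs:",ray("top",[[226,156],[270,324]],.085).round(3),ray("top",[[403,231],[472,215],[490,283],[422,301]],.003).round(3))
print(ray("top",[[294,193],[370,171],[386,244],[317,263]],.06).round(3), ray("top",[[290,310],[393,330],[340,150],[260,135],[462,166]],.02).round(3))
E
```

```text
top L 1244 [0.5346 0.2717 0.0896] 0.0599 [0.53470981 0.27237009]
top S 695 [0.5318 0.2739 0.0504] 0.0771 [0.53190063 0.27464211]
top M 850 rim c [ 0.5887 -0.0421  0.1151] r 0.0702 ax [-0.326 -0.108  0.939] 20.063535372142567 yaw 18.343519181237333 knob [ 0.6076 -0.0358  0.0606]
side L 701 [0.5339 0.2699 0.0898] 0.0589 [0.53518154 0.2717702 ]
side S 435 [0.5308 0.2724 0.0504] 0.0757 [0.53158227 0.27478474]
side M 954 rim c [ 0.5873 -0.044   0.1132] r 0.0701 ax [-0.325 -0.104  0.94 ] 19.94882255127498 yaw 17.810821183242208 knob [ 0.6062 -0.038   0.0587]
top objs: [[0.736 0.211 0.085]
 [0.379 0.115 0.085]] [[ 0.58  -0.184  0.003]
 [ 0.618 -0.346  0.003]
 [ 0.46  -0.385  0.003]
 [ 0.419 -0.226  0.003]]
[[ 0.66   0.066  0.06 ]
 [ 0.709 -0.102  0.06 ]
 [ 0.548 -0.135  0.06 ]
 [ 0.507  0.016  0.06 ]] [[ 0.402  0.076  0.02 ]
 [ 0.356 -0.155  0.02 ]
 [ 0.765 -0.038  0.02 ]
 [ 0.799  0.145  0.02 ]
 [ 0.729 -0.319  0.02 ]]
```

send_rows --targets '[[[0,0,-3,20,-16,0,0.6],[0,0,-9,65,-50,-5,0.65],[0,0,-16,120,-94,-15,0.65],[0,0,-23,175,-137,-30,0.65],[0,0,-30,225,-176,-45,0.65],[0,0,-37,275,-215,-60,0.65],[0,0,-43,320,-250,-75,0.65],[0,0,-48,350,-275,-84,0.65],[0,0,-49.7,361.6,-285,-84,0.65],[0,0,-49.7,361.6,-285,-84,0.65]]]' --force 30

```text
time_s: 1.35
tcp_pos: [0.4864, 0.2503, 0.1402]
ee_rot: [-0.001, 0.522, 0.853, -0.0]
wrist_force: [-0.5, 0.8, 0.8]
grip_width: 0.35
gripper_force: 0.0
```

send_rows --targets '[[[0,0,0,0,0,-20,0.65],[0,0,0,0,0,-40,0.65],[0,0,0,0,0,-52,0.65],[0,0,0,0,0,-59,0.65],[0,0,0,0,0,-59,0.65]]]'

```text
time_s: 1.98
tcp_pos: [0.4859, 0.2511, 0.0815]
ee_rot: [-0.0, 0.521, 0.854, -0.0]
wrist_force: [-0.2, 0.4, 0.1]
grip_width: 0.349
gripper_force: 0.0
```

```bash
python3 - <<'E'
from cell import sensors, vision
import cv2
s=sensors.get_state(); print(s['time_s'],s['tcp_pos'],s['wrist_force'])
p,d=vision.read_camera("side"); cv2.imwrite("pics/s1.png",cv2.resize(p[130:260,150:330,::-1],None,fx=4,fy=4))
E
```

```text
1.975 [0.48592024 0.25113754 0.08148822] [-0.20936685  0.37296983  0.11734033]
```

View pics/s1.png

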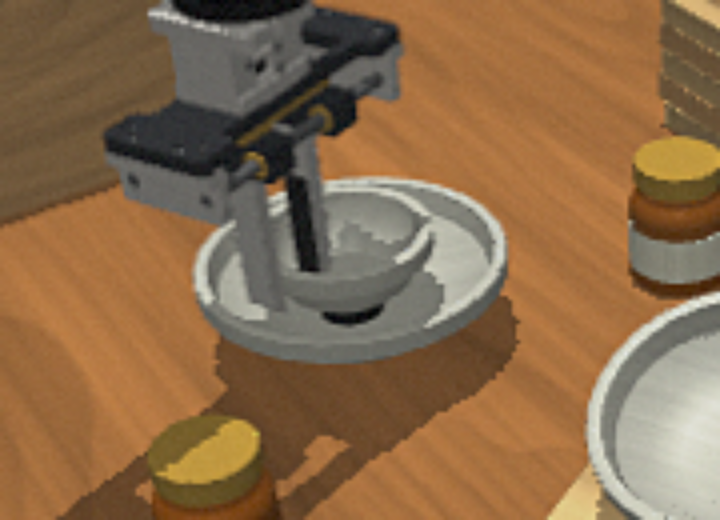

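One finger is inside the small rim and one outside, straddling it at about (285,270) in the crop. Next I close and lift.

send_rows --targets '[[[0,0,0,0,0,0,1],[0,0,0,0,0,0,1],[0,0,0,0,0,0,1],[0,0,0,0,0,0,1],[0,0,0,0,0,3,1],[0,0,0,0,0,8,1],[0,0,0,0,0,18,1],[0,0,0,0,0,35,1],[0,0,0,0,0,50,1],[0,0,0,0,0,60,1]]]' --force 30

```text
time_s: 3.28
tcp_pos: [0.487, 0.2509, 0.1436]
ee_rot: [0.001, 0.521, 0.853, 0.001]
wrist_force: [-0.0, 0.1, -1.6]
grip_width: 0.101
gripper_force: 30.0
```

```bash
python3 - <<'E'
from cell import sensors, vision
import cv2
s=sensors.get_state(); print(s['time_s'],s['tcp_pos'],s['wrist_force'],s['grip_width'])
p,d=vision.read_camera("side"); cv2.imwrite("pics/s2.png",cv2.resize(p[110:260,150:330,::-1],None,fx=4,fy=4))
E
```

```text
3.275 [0.48698758 0.25092742 0.14355076] [-0.0243906   0.05662411 -1.57354434] 0.1014407943613072
```

View pics/s2.png

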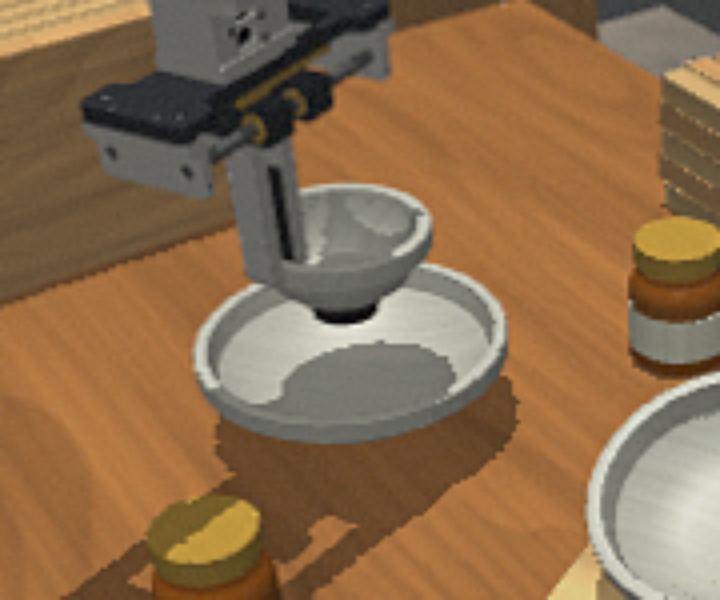

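The small cover is held level, with its knob clear of the large cover at (345,312) in the crop. I carry it to the mat, high over the medium cover.

send_rows --targets '[[[0,0,0,0,0,10,1],[0,0,0,0,0,30,1],[0,0,-1,0,-8,52,1],[0,0,-3,0,-25,72,1],[0,0,-6,0,-52,85,1],[0,0,-10,0,-90,90,1],[0,0,-15,0,-130,90,1],[0,0,-20,0,-170,90,1],[0,0,-25,0,-210,90,1],[0,0,-30,0,-250,90,1]]]'

```text
time_s: 4.58
tcp_pos: [0.486, -0.0005, 0.2315]
ee_rot: [-0.0, 0.725, 0.689, -0.0]
wrist_force: [-0.5, -0.3, -1.3]
grip_width: 0.101
gripper_force: 30.0
```

send_rows --targets '[[[0,0,-5,-2,-40,0,1],[0,0,-10,-4,-80,0,1],[0,0,-15,-6,-120,0,1],[0,0,-20,-8,-160,0,1],[0,0,-24,-10,-200,0,1],[0,0,-25.5,-12,-232,0,1],[0,0,-26,-12,-252,0,1],[0,0,-26,-12.5,-260,0,1],[0,0,-26,-12.5,-261,0,1],[0,0,-26,-12.5,-261,0,1]]]'

```text
time_s: 5.82
tcp_pos: [0.4741, -0.2594, 0.2316]
ee_rot: [-0.0, 0.86, 0.51, 0.0]
wrist_force: [0.5, 0.2, -1.3]
grip_width: 0.1
gripper_force: 30.0
```

send_rows --targets '[[[0,0,0,0,0,-10,1],[0,0,0,0,0,-35,1],[0,0,0,0,0,-65,1],[0,0,0,0,0,-95,1],[0,0,0,0,0,-125,1],[0,0,0,0,0,-145,1],[0,0,0,0,0,-155,1],[0,0,0,0,0,-160,1],[0,0,0,0,0,-160,1],[0,0,0,0,0,-160,1]]]'

```text
time_s: 7.08
tcp_pos: [0.4744, -0.2607, 0.0725]
ee_rot: [0.001, 0.861, 0.509, 0.0]
wrist_force: [-0.1, 0.2, -0.5]
grip_width: 0.098
gripper_force: 30.0
```

send_rows --targets '[[[0,0,0,0,0,-3,1],[0,0,0,0,0,-5,1],[0,0,0,0,0,-6,1],[0,0,0,0,0,-7,1],[0,0,0,0,0,-7,1]]]'

```text
time_s: 7.7
tcp_pos: [0.4739, -0.2604, 0.0649]
ee_rot: [0.0, 0.861, 0.509, 0.0]
wrist_force: [-1.2, 0.5, 1.2]
grip_width: 0.1
gripper_force: 30.6
```

send_rows --targets '[[[0,0,0,0,0,-1,1],[0,0,0,0,0,-1,1],[0,0,0,0,0,-1,1]]]'

```text
time_s: 8.07
tcp_pos: [0.474, -0.2602, 0.0642]
ee_rot: [0.0, 0.861, 0.509, 0.0]
wrist_force: [-2.3, 1.6, 4.7]
grip_width: 0.1
gripper_force: 31.1
```

send_rows --targets '[[[0,0,0,0,0,0,0.65],[0,0,0,0,0,0,0.65],[0,0,0,0,0,0,0.65],[0,0,0,0,0,10,0.65],[0,0,0,0,0,30,0.65],[0,0,0,0,0,70,0.65],[0,0,0,0,0,120,0.65],[0,0,0,0,0,150,0.65],[0,0,0,0,0,150,0.65]]]'

```text
time_s: 9.2
tcp_pos: [0.4753, -0.2613, 0.2174]
ee_rot: [0.004, 0.861, 0.509, 0.002]
wrist_force: [-0.5, -0.5, 0.1]
grip_width: 0.353
gripper_force: 0.0
```

```bash
cat >> h.py <<'E'
def rims(tag,specs):
    "specs: name, guess xy, rim z, r search"
    from cell import vision
    for n in("top","side"):
        p,d=vision.read_camera(n); np.savez(f"{n}_{tag}.npz",p=p,d=d)
        W=cloud(n,d); sat=cv2.cvtColor(p,cv2.COLOR_RGB2HSV)[...,1]
        for nm,c,z,r in specs:
            k=np.hypot(W[...,0]-c[0],W[...,1]-c[1])
            P=W[(sat<60)&(d>0)&(abs(W[...,2]-z)<.008)&(k<r+.012)&(k>r-.025)]
            A=np.c_[P[:,:2]-P[:,:2].mean(0),np.ones(len(P))]; pl=np.linalg.lstsq(A,P[:,2],rcond=None)[0]
            print(tag,n,nm,len(P),circ(P).round(4),"z",np.median(P[:,2]).round(4),"slope",pl[:2].round(3))
E
python3 - <<'E'
from h import *
from cell import sensors
rims("a",[("S",(.519,-.285),.059,.055),("L",(.534,.271),.06,.095)])
s=sensors.get_state(); print(s['tcp_pos'])
from scipy.spatial.transform import Rotation as R
q=s['ee_rot']; r0=R.from_quat([q[1],q[2],q[3],q[0]])
ax=np.array([-.3255,-.106,.9395]); ax/=np.linalg.norm(ax)
C=np.array([.588,-.043,.1141])
u=np.array([ax[0],ax[1],0]); u-=ax*(u@ax); u/=np.linalg.norm(u)  # downhill in rim plane
G=C+u*.071+ax*.004
for a in (1,-1):
    y=u*a; z=-ax; x=np.cross(y,z); r1=R.from_matrix(np.c_[x,y,z])
    print("G",G.round(4),"u",u.round(3),"turn",np.degrees((r1*r0.inv()).as_rotvec()).round(2))
print("above 60mm", (G+ax*.06).round(4))
E
```

```text
a top S 455 [ 0.5153 -0.2865  0.0497] z 0.0586 slope [0.002 0.016]
a top L 1277 [0.5347 0.2717 0.0895] z 0.0598 slope [-0.002 -0.003]
a side S 1191 [ 0.5138 -0.2899  0.0503] z 0.0581 slope [-0.001 -0.004]
a side L 832 [0.5337 0.2695 0.0896] z 0.0584 slope [-0.  0.]
[ 0.47359046 -0.26016659  0.21277979]
G [ 0.5233 -0.0641  0.0936] u [-0.893 -0.291 -0.342] turn [  25.14   -2.37 -131.5 ]
G [ 0.5233 -0.0641  0.0936] u [-0.893 -0.291 -0.342] turn [ -1.94 -20.53  46.36]
above 60mm [ 0.5037 -0.0704  0.1499]
```

send_rows --targets '[[[-0.2,-2,4.6,3,20,0,0.65],[-0.5,-5.1,11.6,8,50,0,0.65],[-0.8,-8.2,18.5,12,80,-5,0.65],[-1.1,-11.3,25.5,16,110,-15,0.65],[-1.4,-14.4,32.5,20,140,-30,0.65],[-1.7,-17.5,39.4,24,165,-45,0.65],[-1.85,-19.5,44,28,182,-58,0.65],[-1.94,-20.5,46.4,30,190,-63,0.65],[-1.94,-20.5,46.4,30,190,-63,0.65]]]'

```text
time_s: 10.42
tcp_pos: [0.502, -0.0694, 0.1472]
ee_rot: [0.099, 0.579, 0.797, 0.14]
wrist_force: [0.2, -0.2, 0.2]
grip_width: 0.347
gripper_force: 0.0
```

```bash
python3 - <<'E'
from cell import sensors
import numpy as np
from scipy.spatial.transform import Rotation as R
s=sensors.get_state(); q=s['ee_rot']; m=R.from_quat([q[1],q[2],q[3],q[0]]).as_matrix()
print(s['tcp_pos'],m[:,1].round(3),m[:,2].round(3),(np.array([.5233,-.0641,.0936])-s['tcp_pos'])*1000)
E
```

```text
[ 0.50201948 -0.06939246  0.14718282] [0.895 0.291 0.338] [ 0.321  0.108 -0.941] [ 21.28052451   5.29246371 -53.58282097]
```

send_rows --targets '[[[0,0,0,6,1.5,-15,0.65],[0,0,0,12,3,-30,0.65],[0,0,0,17,4.3,-43,0.65],[0,0,0,20,5,-51,0.65],[0,0,0,21.3,5.3,-53.6,0.65],[0,0,0,21.3,5.3,-53.6,0.65]]]' --force 50

```text
time_s: 11.18
tcp_pos: [0.5253, -0.065, 0.097]
ee_rot: [0.102, 0.578, 0.797, 0.141]
wrist_force: [-0.1, 1.2, -1.0]
grip_width: 0.346
gripper_force: 0.0
```

```bash
python3 - <<'E'
from cell import sensors, vision
import cv2
s=sensors.get_state(); print(s['time_s'],s['tcp_pos'],s['wrist_force'])
p,d=vision.read_camera("side"); cv2.imwrite("pics/s3.png",cv2.resize(p[160:310,240:420,::-1],None,fx=4,fy=4))
E
```

```text
11.175 [ 0.52530021 -0.06504768  0.09696441] [-0.11405005  1.1991454  -0.95079814]
```

View pics/s3.png

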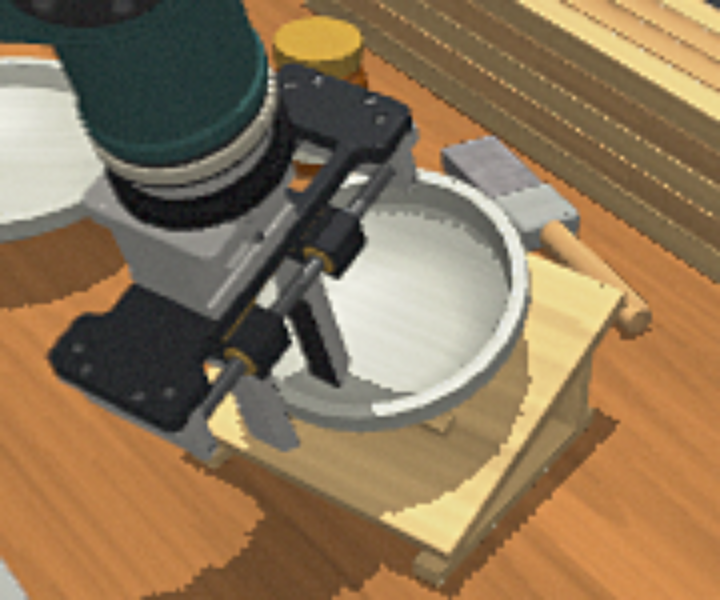

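The fingers straddle the medium rim's low front, near (310,400) in the crop. I'll correct slightly, close, and lift along the cover's axis.

send_rows --targets '[[[0,0,0,-1,0,-3.5,0.65],[0,0,0,-1,0,-3.5,0.9],[0,0,0,-1,0,-3.5,1],[0,0,0,-1,0,-3.5,1],[0,0,0,-1,0,-3.5,1],[0,0,0,-1,0,-3.5,1]]]' --force 50

```text
time_s: 11.98
tcp_pos: [0.5241, -0.0651, 0.0938]
ee_rot: [0.102, 0.578, 0.797, 0.141]
wrist_force: [-3.6, 0.3, 3.6]
grip_width: 0.111
gripper_force: 50.0
```

send_rows --targets '[[[0,0,0,-1,-0.3,3,1],[0,0,0,-3,-1,8,1],[0,0,0,-6,-2,17,1],[0,0,0,-10,-3,28,1],[0,0,0,-14,-4.5,40,1],[0,0,0,-16,-5,55,1],[0,0,0,-16,-5,75,1],[0,0,0,-16,-5,90,1],[0,0,0,-16,-5,95,1],[0,0,0,-16,-5,95,1]]]'

```text
time_s: 13.22
tcp_pos: [0.5082, -0.07, 0.1886]
ee_rot: [0.102, 0.578, 0.797, 0.141]
wrist_force: [0.3, -0.4, -1.6]
grip_width: 0.099
gripper_force: 48.8
```

```bash
python3 - <<'E'
from cell import sensors, vision
import cv2
s=sensors.get_state(); print(s['time_s'],s['tcp_pos'],s['wrist_force'],s['gripper_force'])
p,d=vision.read_camera("side"); cv2.imwrite("pics/s4.png",cv2.resize(p[130:310,230:420,::-1],None,fx=3,fy=3))
E
```

```text
13.225 [ 0.50816319 -0.0700406   0.18859262] [ 0.26824772 -0.39454219 -1.57782269] 48.831784185022116
```

View pics/s4.png

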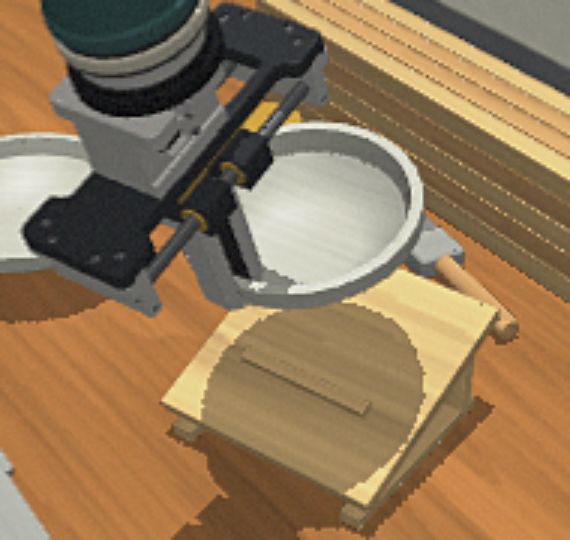

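The medium cover is off the rest and held at (250,280) in the crop, matching the tool's tilt.

```bash
python3 - <<'E'
from cell import sensors
import numpy as np
from scipy.spatial.transform import Rotation as R
s=sensors.get_state(); q=s['ee_rot']; r0=R.from_quat([q[1],q[2],q[3],q[0]])
a=np.radians(27); y=np.array([np.cos(a),np.sin(a),0]); z=np.array([0,0,-1.]); r1=R.from_matrix(np.c_[np.cross(y,z),y,z])
print(np.degrees((r1*r0.inv()).as_rotvec()).round(2),(np.array([.4707,.2388,.16])-s['tcp_pos'])*1000)
E
```

```text
[-7.69 18.47  8.83] [-37.15368886 308.71231303 -27.85144482]
```

send_rows --targets '[[[-0.5,1.2,0.6,-1,10,3,1],[-1.5,3.7,1.8,-4,30,6,1],[-2.7,6.5,3.1,-8,62,10,1],[-3.9,9.2,4.4,-12,97,10,1],[-5,12,5.7,-16,132,10,1],[-6.2,14.8,7.1,-20,167,10,1],[-7.1,17,8.1,-24,202,10,1],[-7.69,18.47,8.83,-28,237,8,1],[-7.69,18.47,8.83,-32,267,0,1],[-7.69,18.47,8.83,-35,290,-10,1]]]'

```text
time_s: 14.52
tcp_pos: [0.4727, 0.2223, 0.1779]
ee_rot: [0.0, 0.522, 0.853, 0.0]
wrist_force: [0.4, 1.1, -2.1]
grip_width: 0.097
gripper_force: 48.8
```

send_rows --targets '[[[0,0,0,-1,10,-8,1],[0,0,0,-2,16,-14,1],[0,0,0,-2,19,-18,1],[0,0,0,-2,19,-18,1],[0,0,0,-2,19,-18,1]]]'

```text
time_s: 15.15
tcp_pos: [0.4715, 0.2385, 0.1608]
ee_rot: [0.001, 0.523, 0.852, 0.0]
wrist_force: [0.1, 0.1, -1.5]
grip_width: 0.102
gripper_force: 48.9
```

```bash
python3 - <<'E'
from h import *
from cell import sensors
s=sensors.get_state(); print(s['tcp_pos'],s['ee_rot'])
rims("b",[("M",(.534,.271),.156,.075)])
E
```

```text
[0.47151893 0.23849665 0.16084039] [7.83564614e-04 5.22843002e-01 8.52428548e-01 3.89622080e-04]
b top M 252 [0.5322 0.2654 0.0662] z 0.1533 slope [-0.074 -0.001]
b side M 310 [0.5296 0.2685 0.0697] z 0.1536 slope [-0.075 -0.02 ]
```

```bash
cat >> h.py <<'E'
def tilt(n,tag,c,z,r):
    a=np.load(f"{n}_{tag}.npz"); W=cloud(n,a['d']); sat=cv2.cvtColor(a['p'],cv2.COLOR_RGB2HSV)[...,1]
    v=a['p'].max(-1); u=np.array(c)/np.hypot(*c)
    k=np.hypot(W[...,0]-c[0],W[...,1]-c[1])
    fwd=(W[...,:2]-c)@u   # drop the gripper side
    P=W[(sat<60)&(v>90)&(a['d']>0)&(abs(W[...,2]-z)<.02)&(k<r+.01)&(k>r-.013)&(fwd>-.6*r)]
    s=np.zeros(2); b=np.percentile(P[:,2],90)
    for i in range(15):
        res=P[:,2]-b-(P[:,:2]-c)@s; K=P[abs(res)<(.012 if i<4 else .0045)]
        f=np.linalg.lstsq(np.c_[K[:,:2]-c,np.ones(len(K))],K[:,2],rcond=None)[0]; s=f[:2]; b=f[2]+(.001 if i<14 else 0)
    g=lambda q: np.hypot(*(K[:,:2]-q).T)-(r-.004)
    print(n,len(K),"slope rad",s.round(3),"along u",(s@u).round(3),"z0",b.round(4),"centre",least_squares(g,c,loss='soft_l1',f_scale=.002).x.round(4))
E
python3 - <<'E'
from h import *
for n in("top","side"): tilt(n,"b",(.531,.268),.155,.075)
tilt("top","a",(.534,.271),.06,.095);tilt("side","a",(.534,.271),.06,.095)
E
```

```text
top 472 slope rad [-0.104 -0.056] along u -0.118 z0 0.149 centre [0.5315 0.2703]
side 255 slope rad [-0.11  -0.057] along u -0.124 z0 0.1482 centre [0.5298 0.2685]
top 758 slope rad [-0.    -0.002] along u -0.001 z0 0.0604 centre [0.5341 0.2717]
side 427 slope rad [-0.002 -0.001] along u -0.003 z0 0.0591 centre [0.5332 0.27  ]
```

send_rows --targets '[[[0.8,-1.5,0,0,0,0,1],[1.6,-3.1,0,0,0,0,1],[2.4,-4.7,0,0,0,0,1],[3.15,-6.2,0,0,0,0,1],[3.15,-6.2,0,0,0,0,1],[3.15,-6.2,0,0,0,0,1]]]' --force 60

```text
time_s: 16.0
tcp_pos: [0.4712, 0.239, 0.1605]
ee_rot: [0.032, 0.521, 0.851, 0.052]
wrist_force: [-0.4, -0.1, -1.9]
grip_width: 0.099
gripper_force: 58.7
```

```bash
python3 - <<'E'
from h import *
from cell import sensors
s=sensors.get_state(); print(s['tcp_pos'],s['ee_rot'],s['gripper_force'])
for n in("top","side"):
    p,d=vision.read_camera(n); np.savez(f"{n}_c.npz",p=p,d=d); tilt(n,"c",(.533,.270),.157,.075)
E
```

```text
[0.47115585 0.23899658 0.16051728] [0.03230976 0.52148082 0.85106742 0.05194298] 58.723993599414825
top 631 slope rad [-0.002 -0.001] along u -0.002 z0 0.1569 centre [0.5327 0.2712]
side 276 slope rad [ 0.006 -0.005] along u 0.003 z0 0.1556 centre [0.531 0.27 ]
```

send_rows --targets '[[[0,0,0,1.8,0.2,-6,1],[0,0,0,1.8,0.2,-18,1],[0,0,0,1.8,0.2,-32,1],[0,0,0,1.8,0.2,-45,1],[0,0,0,1.8,0.2,-56,1],[0,0,0,1.8,0.2,-64,1],[0,0,0,1.8,0.2,-69,1],[0,0,0,1.8,0.2,-72,1],[0,0,0,1.8,0.2,-73,1],[0,0,0,1.8,0.2,-73,1]]]'

```text
time_s: 17.35
tcp_pos: [0.4732, 0.2393, 0.0877]
ee_rot: [0.032, 0.521, 0.851, 0.052]
wrist_force: [-1.2, 0.2, -1.3]
grip_width: 0.098
gripper_force: 58.7
```

send_rows --targets '[[[0,0,0,0,0,-1,1],[0,0,0,0,0,-2,1],[0,0,0,0,0,-3,1],[0,0,0,0,0,-3,1]]]'

```text
time_s: 17.85
tcp_pos: [0.4729, 0.2391, 0.0843]
ee_rot: [0.032, 0.522, 0.851, 0.052]
wrist_force: [-0.3, -0.2, -1.4]
grip_width: 0.094
gripper_force: 58.7
```

send_rows --targets '[[[0,0,0,0,0,-0.5,1],[0,0,0,0,0,-1,1],[0,0,0,0,0,-1.5,1],[0,0,0,0,0,-1.5,1]]]'

```text
time_s: 18.35
tcp_pos: [0.473, 0.2392, 0.0829]
ee_rot: [0.032, 0.521, 0.851, 0.052]
wrist_force: [0.2, -0.4, -1.4]
grip_width: 0.097
gripper_force: 58.7
```

send_rows --targets '[[[0,0,0,0,0,-0.5,1],[0,0,0,0,0,-1,1],[0,0,0,0,0,-1.5,1],[0,0,0,0,0,-1.5,1]]]'

```text
time_s: 18.85
tcp_pos: [0.4731, 0.2392, 0.0819]
ee_rot: [0.032, 0.521, 0.851, 0.052]
wrist_force: [-2.3, -0.8, 3.0]
grip_width: 0.101
gripper_force: 59.3
```

send_rows --targets '[[[0,0,0,0,0,0,0.75],[0,0,0,0,0,0,0.72],[0,0,0,0,0,0,0.72],[0,0,0,-1,-0.5,10,0.72],[0,0,0,-3,-1.7,30,0.72],[-1,2,0,-6,-3,70,0.7],[-2,4,0,-6,-10,110,0.65],[-3.15,6.2,0,-6,-40,130,0.65],[-3.15,6.2,0,-6,-70,135,0.65],[-3.15,6.2,0,-6,-70,135,0.65]]]'

```text
time_s: 20.1
tcp_pos: [0.4676, 0.1682, 0.218]
ee_rot: [0.001, 0.524, 0.852, 0.001]
wrist_force: [0.2, -0.4, -0.5]
grip_width: 0.347
gripper_force: 0.0
```

```bash
python3 - <<'E'
from h import *
from cell import sensors
s=sensors.get_state(); print(s['time_s'],s['tcp_pos'],s['ee_rot'])
for n in("top","side"):
    p,d=vision.read_camera(n); np.savez(f"{n}_d.npz",p=p,d=d); tilt(n,"d",(.533,.270),.079,.075);tilt(n,"d",(.533,.270),.06,.095)
tilt("top","a",(.515,-.288),.059,.055);tilt("side","a",(.515,-.288),.059,.055)
E
```

```text
20.1 [0.46762209 0.16819371 0.2179545 ] [0.00147197 0.52358497 0.85197143 0.00113672]
top 492 slope rad [ 0.005 -0.001] along u 0.004 z0 0.079 centre [0.5355 0.2717]
top 619 slope rad [ 0.001 -0.001] along u 0.0 z0 0.0604 centre [0.5336 0.272 ]
side 333 slope rad [ 0.    -0.003] along u -0.001 z0 0.0782 centre [0.5347 0.2702]
side 219 slope rad [-0.001  0.003] along u 0.001 z0 0.0596 centre [0.5343 0.2718]
top 246 slope rad [0.011 0.008] along u 0.006 z0 0.0588 centre [ 0.5144 -0.2879]
side 724 slope rad [ 0.008 -0.011] along u 0.012 z0 0.0581 centre [ 0.5142 -0.289 ]
```

The medium cover is nested: rim at 79 mm, level, within 2 mm of centre. Back to the small one.

send_rows --targets '[[[0,0,-3,0,-25,0,0.65],[0,0,-9,0,-70,0,0.65],[0,0,-16,0,-120,0,0.65],[0,0,-23,0,-175,0,0.65],[0,0,-30,1,-230,0,0.65],[0,0,-37,1,-285,0,0.65],[0,0,-44,2,-340,-10,0.65],[0,0,-51,2,-390,-30,0.65],[0,0,-55,2,-422,-60,0.65],[0,0,-55.9,2,-431.5,-78,0.65]]]' --force 50

```text
time_s: 21.45
tcp_pos: [0.4685, -0.2624, 0.1359]
ee_rot: [-0.001, 0.861, 0.508, -0.001]
wrist_force: [-0.3, -0.0, -0.1]
grip_width: 0.349
gripper_force: 0.0
```

send_rows --targets '[[[0,0,0,0,0,-10,0.65],[0,0,0,0,0,-30,0.65],[0,0,0,0,0,-47,0.65],[0,0,0,0,0,-52,0.65],[0,0,0,0,0,-52,0.65]]]'

```text
time_s: 22.08
tcp_pos: [0.4691, -0.2618, 0.0865]
ee_rot: [0.0, 0.861, 0.509, -0.0]
wrist_force: [0.2, 0.4, 0.2]
grip_width: 0.348
gripper_force: 0.0
```

```bash
python3 - <<'E'
from cell import sensors, vision
import cv2
s=sensors.get_state(); print(s['time_s'],s['tcp_pos'],s['wrist_force'])
p,d=vision.read_camera("side"); cv2.imwrite("pics/s5.png",cv2.resize(p[270:450,290:480,::-1],None,fx=3,fy=3))
E
```

```text
22.075 [ 0.4691463  -0.26180373  0.08652262] [0.2097441  0.35171498 0.19862096]
```

View pics/s5.png

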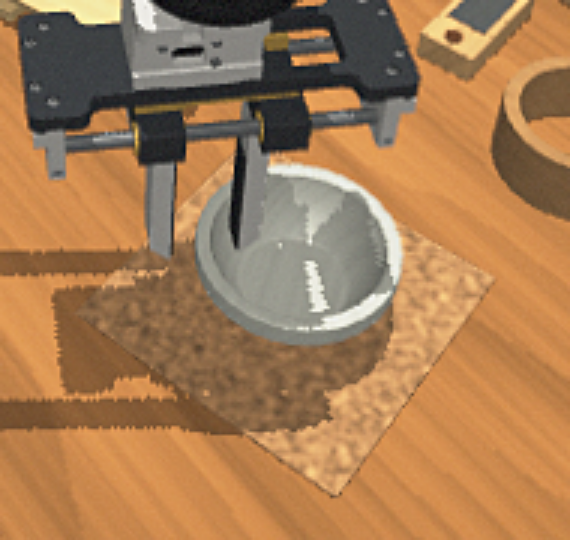

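The fingers are above the small rim, one each side, at (205,245) in the crop.

send_rows --targets '[[[0,0,0,0.5,-1.5,-12,0.65],[0,0,0,0.5,-1.5,-21,0.65],[0,0,0,0.5,-1.5,-23,0.65],[0,0,0,0.5,-1.5,-23,0.9],[0,0,0,0.5,-1.5,-23,1],[0,0,0,0.5,-1.5,-23,1],[0,0,0,0.5,-1.5,-23,1],[0,0,0,0.5,-1.5,-23,1]]]' --force 50

```text
time_s: 23.12
tcp_pos: [0.47, -0.2639, 0.0641]
ee_rot: [0.001, 0.861, 0.508, 0.0]
wrist_force: [0.6, 0.8, 1.6]
grip_width: 0.095
gripper_force: 48.9
```

send_rows --targets '[[[0,0,0,0,0,3,1],[0,0,0,0,0,10,1],[0,0,0,0,0,25,1],[0,0,0,0,0,50,1],[0,0,0,0,0,80,1],[0,0,0,0,0,110,1],[0,0,1,0,8,135,1],[0,0,3,0,25,145,1],[0,0,6,1,52,150,1],[0,0,10,2,90,150,1]]]'

```text
time_s: 24.38
tcp_pos: [0.4712, -0.1727, 0.2135]
ee_rot: [0.0, 0.813, 0.582, 0.0]
wrist_force: [-0.3, 0.6, -1.0]
grip_width: 0.096
gripper_force: 48.1
```

send_rows --targets '[[[0,0,4,2,40,0,1],[0,0,9,4,80,0,1],[0,0,14,6,125,0,1],[0,0,19,8,170,0,1],[0,0,24,10,215,0,1],[0,0,29,12,260,0,1],[0,0,34,14,305,0,1],[0,0,39,16,345,0,1],[0,0,43,17,380,0,1],[0,0,45,18,402,-5,1]]]'

```text
time_s: 25.62
tcp_pos: [0.4883, 0.2304, 0.2082]
ee_rot: [0.0, 0.527, 0.85, 0.0]
wrist_force: [0.2, -0.4, -1.2]
grip_width: 0.095
gripper_force: 48.1
```

send_rows --targets '[[[0,0,0.5,0.5,12,-10,1],[0,0,0.8,0.5,17,-25,1],[0,0,0.8,0.5,18.5,-38,1],[0,0,0.8,0.5,18.5,-43,1],[0,0,0.8,0.5,18.5,-43,1],[0,0,0.8,0.5,18.5,-43,1]]]'

```text
time_s: 26.38
tcp_pos: [0.4904, 0.2464, 0.1661]
ee_rot: [0.001, 0.523, 0.852, 0.001]
wrist_force: [0.2, -0.2, -1.1]
grip_width: 0.092
gripper_force: 48.1
```

```bash
python3 - <<'E'
from h import *
from cell import sensors
s=sensors.get_state(); print(s['time_s'],s['tcp_pos'],s['ee_rot'])
for n in("top","side"):
    p,d=vision.read_camera(n); np.savez(f"{n}_e.npz",p=p,d=d); tilt(n,"e",(.535,.271),.158,.055)
E
```

```text
26.375 [0.49040209 0.2464077  0.16609815] [8.77880642e-04 5.23494258e-01 8.52028499e-01 6.54584091e-04]
top 220 slope rad [-0.005 -0.006] along u -0.007 z0 0.1601 centre [0.5351 0.2673]
side 174 slope rad [ 0.001 -0.012] along u -0.004 z0 0.1587 centre [0.5331 0.2657]
```

send_rows --targets '[[[0,0,0,1,3,-5,1],[0,0,0,1,4.4,-16,1],[0,0,0,1,4.4,-30,1],[0,0,0,1,4.4,-42,1],[0,0,0,1,4.4,-51,1],[0,0,0,1,4.4,-56,1],[0,0,0,1,4.4,-58,1],[0,0,0,1,4.4,-59,1],[0,0,0,1,4.4,-59,1]]]'

```text
time_s: 27.6
tcp_pos: [0.4912, 0.2512, 0.1068]
ee_rot: [0.001, 0.523, 0.852, 0.0]
wrist_force: [0.6, 0.3, -2.1]
grip_width: 0.092
gripper_force: 48.1
```

send_rows --targets '[[[0,0,0,0,0,-0.5,1],[0,0,0,0,0,-1,1],[0,0,0,0,0,-1.5,1],[0,0,0,0,0,-2,1],[0,0,0,0,0,-2,1]]]'

```text
time_s: 28.22
tcp_pos: [0.4909, 0.2511, 0.1045]
ee_rot: [0.001, 0.523, 0.852, 0.0]
wrist_force: [-0.7, -0.1, -0.5]
grip_width: 0.094
gripper_force: 48.2
```

send_rows --targets '[[[0,0,0,0,0,-0.5,1],[0,0,0,0,0,-1,1],[0,0,0,0,0,-1,1]]]'

```text
time_s: 28.6
tcp_pos: [0.491, 0.2511, 0.1038]
ee_rot: [0.001, 0.523, 0.852, 0.0]
wrist_force: [-1.0, -1.4, 0.8]
grip_width: 0.096
gripper_force: 48.5
```

send_rows --targets '[[[0,0,0,0,0,0,0.75],[0,0,0,0,0,0,0.72],[0,0,0,0,0,0,0.72],[0,0,0,0,0,8,0.72],[0,0,0,0,0,30,0.72],[0,0,0,0,0,70,0.7],[0,0,0,-15,-20,110,0.65],[0,0,0,-30,-60,130,0.65],[0,0,0,-40,-100,130,0.65],[0,0,0,-40,-100,130,0.65]]]'

```text
time_s: 29.85
tcp_pos: [0.4509, 0.1495, 0.2349]
ee_rot: [0.002, 0.525, 0.851, 0.001]
wrist_force: [0.3, -0.3, -1.4]
grip_width: 0.351
gripper_force: 0.0
```

```bash
python3 - <<'E'
from h import *
for n in("top","side"):
    p,d=vision.read_camera(n); np.savez(f"{n}_f.npz",p=p,d=d)
    for z,r in((.098,.055),(.079,.075),(.06,.095)): tilt(n,"f",(.535,.271),z,r)
cv2.imwrite("pics/s6.png",p[:,:,::-1])
E
```

```text
top 390 slope rad [-0.002 -0.003] along u -0.003 z0 0.0988 centre [0.5349 0.2712]
top 532 slope rad [ 0.002 -0.001] along u 0.001 z0 0.0794 centre [0.5359 0.2716]
top 692 slope rad [-0. -0.] along u -0.0 z0 0.0604 centre [0.5339 0.2718]
side 249 slope rad [-0.001 -0.003] along u -0.002 z0 0.097 centre [0.5334 0.2695]
side 181 slope rad [0.002 0.005] along u 0.004 z0 0.0784 centre [0.5351 0.2716]
side 223 slope rad [-0.     0.002] along u 0.001 z0 0.0593 centre [0.5343 0.2714]
```

View pics/s6.png

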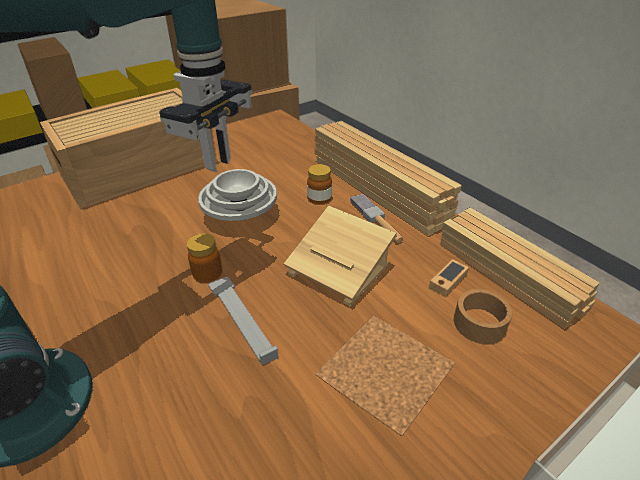

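The three covers are nested level at (238,192), the gripper is clear, and the other things are where they were. Handing in.

```bash
python3 -c "
from cell import ticket
print(ticket.finish_job())"
```

```text
the job is handed in; nothing more can be done
None
```

The three covers are nested mouths up, large, medium, small, each level and within about 2 mm of centre by the last camera check; the bystanders look undisturbed, and I handed the job in at about 30 s without getting a verdict back.

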